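# Seat the microscope adapter plate on its locating pins

## Robot

A 7-joint arm with a two-finger parallel gripper is mounted at the origin on the work surface. World frame = base frame: x ahead of the robot, y to its left, z up, the work surface at z = 0. Lengths are in m, angles in rad, forces in N, time in s.
With the tool pointing down it reaches from about 0.35 to 0.9 m from the base axis. Payload 8.1 kg.
Tool frame: the origin (TCP) lies at the very end of the fingers, on their centre line; the grasp point (between the pads) lies arm.hold_point_z behind it (arm.hold_point_z is the distance from the TCP to the grasp point, in m); z points along the fingers, y is the line along which they close (so a half turn about z gives the same grasp; the last joint's range is limited). The gripper opens to 92 mm and grips with 3 to 60 N. Pads are 19 mm wide; open, the fingers measure 130 mm over their backs; the gripper's body (75 mm by 190 mm) begins 47 mm behind the grasp point.
Start: joints at [-1.431, 0.434, 0.025, 1.573, -0.012, 1.134, -0.075], TCP at [0.15, 0.607, 0.227] pointing down, gripper open.
Joint ranges: [-2.62, 2.62], [-0.44, 2.09], [-1.27, 1.32], [0.08, 2.57], [-1.32, 4.46], [0.12, 2], [-2.74, 2.74]. Speed limits (rad/s): [2.22, 2.22, 3.01, 3.01, 3.14, 3.14, 3.14].

## Interface

Orientations are given as a rotation vector (axis times angle).
In Python, from cell import arm, vision, job, cut_out gives the robot as it stands. The module is installed in compiled form; this text tells all that it offers.
- The arm moves only by the tool play_rows, never from a script. Its argument "increments" is text: rows parted by semicolons, each of 5 numbers parted by spaces: the shift along the tool's x, y, z in cm, then the turn about the tool's z in degrees, then the opening, from -1 (shut) to 1 (fully open), so that 0 is half open. A call has 1 to 5 rows; each row shifts and turns the commanded pose from where the row before left it, along the tool's axes as they then stand; what a row does not reach is not made up. A row lasts 1/12 s, in which the tool goes at most 41.7 mm and 7.16 degrees, less where a joint would pass 70% of its speed; a pose out of reach is approached as far as the arm can. A call is refused whole if a number of a shift passes 4.17 or a number of a turn 7.16, either way. A call with a gripper value outside its range is refused whole. The fingers move at their own pace and stop on an object; "grip_force" is the grip in N (left out, the last holds). Time passes only in rows, so rows that do not move let the fingers close. It gives the time, the measured TCP pose, the force, the opening and the grip force at its end, in the units of the state.
- arm.observe(): the state, without advancing time (a new reading comes with each control period).
- vision.get_image(name): name is "side" or "top" or "wrist"; returns a dict with "frame" (480x640x3 uint8, red, green, blue), "z_map" (480x640 float32, m along the optical axis (not along the pixel's ray), 0 where there is no reading), "mtx" (3x3 intrinsics, pixels), "cam_to_world" (4x4, takes a point from camera to world coordinates). Camera axes: x right, y up, looking along -z (the intrinsics and any distortion apply to the point x, -y, -z); pixel columns grow to the right and rows downward; lengths in m; the calibration is good to about 2 mm. A picture is of the moment at which its call begins.
- job.sign_off(): hands the job in; it is judged then, once.
Trained networks look in a picture, given as the dict that the camera call returned (one of the last four; its "shot" number tells which), for a name from the list of things; names that differ only in an ending like _2 or _b are one class to them, and where a whole thing is asked for, a point or a joint stands for the part that bears it (a point fixed in the world has none). Each returns a list of dicts, best first, with "confidence" (0 to 1); they miss things now and then, are a little off and sometimes report something else, mostly with a low value. They report only what shows in the picture. A call takes as long as a camera call. They do not tell look-alikes from the thing itself.
- cut_out(query, picture): "mask" (480x640 bool, what is visible of it) and "point" ([row, column] in pixels, amid what is visible of it).
The state is a dict: "clock": time; "joints": joint angles; "dq": joint speeds; "joint_efforts": joint torques, N m; "position": TCP position; "ee_rot": TCP orientation; "force": force on the tool from outside, world axes, zero at the start; "ft_torque": the same for the moment, N m; "width": opening from 0.0 (shut) to 1.0 (fully open); "gripper_force": force on a finger pad.
Only numpy, scipy, OpenCV 4.12 (cv2) and the standard library are available. Lean on these libraries where they do the work, as an engineer would, in place of code of your own. Each camera call takes 0.05 s, during which the arm holds its last target. There are 200 camera calls.

## Task

The adapter plate is riding loose on top of the raised ring and one of the two locating pins of the microscope stage. Without gripping or lifting it, nudge it sideways with the fingertips, using the rail behind it as a guide, until both its small holes drop over the two locating pins and it lies flat on the stage, then move clear. Leave the objective, the jar and the slide box where they are.

Things in the scene. Friction and masses are not known exactly. Their poses are not given: they have to be found in the camera images.
- stage: Black microscope stage, a slab 180 (x) x 300 (y) mm fixed on the bench, turned up to 25 degrees either way; origin on its underside, midway between the pins. Its flat deck is 20 mm above the origin and spans x -90..90, y -165..135 mm in its own frame. On the deck stand only the ring, two pins and the rail.
- ring_top (a point): Top centre of the stage's raised round ring, 54 mm diameter, 7 mm high above the deck, at the stage's x=y=0.
- rail_face (a point): Aluminium rail along the stage's far (+x) edge, 18 mm high above the deck, from the stage's y=-155 to +115 mm; the point is on the top edge of its near face, half-way along. The near face is the plane x=+56 mm of the stage.
- plate: Loose aluminium plate 110 (x) x 190 (y) x 8 mm, 0.27-0.53 kg, 64 mm central opening, two 11 mm holes; origin at the centre of its underside, axes nearly the stage's. It starts riding on the ring and -y pin, underside 7 mm above the deck, shifted 22-36 mm to the stage's -y and 6-11 mm off the rail. With a long edge flat on the rail the holes are 1 mm from the pin line.
- pin_left (a point): Tip of the steel taper pin at the stage's x=0, y=+75 mm; 7 mm high above the deck, 8 mm diameter at the foot, 4 mm at the tip. When both holes are over their pins the plate falls 7 mm on to the deck and the pins stop it sliding on (1.5 mm play).
- pin_right (a point): Tip of the like pin at the stage's x=0, y=-75 mm; under the plate at the start.
- hole_left (a point): Centre of the plate's +y hole (75 mm from the plate's centre) at its underside; belongs on pin_left.
- hole_right (a point): Centre of the plate's -y hole (75 mm from the plate's centre) at its underside; belongs on pin_right.
- objective: Bystander: dark steel microscope objective, 32 mm diameter, 50 mm tall, standing loose on the bench to the stage's +y side; origin at the centre of its foot.
- reagent: Bystander: glass jar with blue cap, 56 mm diameter, 100 mm tall, standing loose on the bench beyond the rail; origin at the centre of its foot.
- slidebox: Bystander: closed white and grey slide box, 60 x 90 x 34 mm, lying loose on the bench beyond the rail; origin at the centre of its underside.
There are look-alikes about, which are no part of the job. There is more than one size of the plate; the job needs the middle-sized.

How it is judged:
By the outcome, as a careful person would: the job done as asked, in the order asked, and still so for the second after the job is handed in, with the robot touching nothing.
It also fails if it takes over 45 s, if anything falls off the work surface, if the arm or the gripper's body presses on something with over 40 N, if the wrist force passes 120 N, or if a joint passes its speed limit or range.

## Working session

There is one attempt and no reset: what is moved stays moved. The work goes in short steps, Python scripts to look and compute and a tool call to move; the robot and the scene stay as the last step left them, time stands still between calls to the robot, and variables do not carry over. Pictures are saved under pics/ and viewed, at most 10 in all, crops included, and the job is handed in when it is done.

Besides the shell and the picture viewer there is one more tool, called after ">>>" as a command line: name --argument value ..., lists and objects as JSON in quotes. play_rows: Moves the arm, as the interface text tells. Its arguments: {"type":"object","properties":{"increments":{"type":"string"},"grip_force":{"type":"number"}},"required":["increments"]}

```bash
mkdir -p pics; cat > h.py <<'E'
import numpy as np, cv2
from cell import arm, vision, job, cut_out
def cloud(p):
    z=p["z_map"].astype(float); K=p["mtx"]; T=p["cam_to_world"]
    v,u=np.mgrid[:480,:640]
    P=np.stack([(u-K[0,2])/K[0,0]*z,-(v-K[1,2])/K[1,1]*z,-z],-1)
    W=P@T[:3,:3].T+T[:3,3]; W[z==0]=np.nan
    return W
def save(p,n): cv2.imwrite("pics/"+n,cv2.cvtColor(p["frame"],cv2.COLOR_RGB2BGR))
E
python3 - <<'E'
from h import *
s=arm.observe(); print({k:np.round(v,3) for k,v in s.items()}, arm.hold_point_z)
a=[]
for n in ("top","side"):
    p=vision.get_image(n); W=cloud(p); a.append(p["frame"])
    np.save(n+".npy",W); save(p,n+"0.png")
    for q in ("stage","plate","ring_top","rail_face","pin_left","pin_right","hole_left","hole_right","objective","reagent","slidebox"):
        for d in cut_out(q,p)[:3]:
            r,c=map(int,d["point"]); print(n,q,round(d["confidence"],2),(r,c),d["mask"].sum(),np.round(W[r,c],3))
E
```

```text
{'clock': np.float64(0.0), 'joints': array([-1.431,  0.435,  0.025,  1.574, -0.012,  1.134, -0.075]), 'dq': array([ 0.001,  0.   , -0.002,  0.001, -0.002,  0.001,  0.001]), 'joint_efforts': array([-0.0000e+00, -6.6786e+01,  9.8500e-01, -3.1445e+01, -6.1000e-02,
        4.3000e-02,  0.0000e+00]), 'position': array([0.15 , 0.606, 0.226]), 'ee_rot': array([-3.810e-01, -3.118e+00,  3.000e-03]), 'force': array([-0.357, -0.427, -0.741]), 'ft_torque': array([0.04 , 0.023, 0.04 ]), 'gripper_force': np.float64(0.0), 'width': np.float64(1.0)} 0.0188
top stage 0.67 (209, 349) 6742 [ 0.567 -0.059  0.037]
top plate 0.93 (193, 372) 3344 [ 0.603 -0.113  0.034]
top plate 0.91 (219, 475) 1776 [ 0.542 -0.35   0.008]
top plate 0.79 (342, 474) 6693 [ 0.266 -0.328 -0.002]
top ring_top 0.58 (210, 354) 6425 [ 0.566 -0.071  0.03 ]
top rail_face 0.9 (208, 353) 6499 [ 0.571 -0.069  0.029]
top pin_left 0.88 (208, 352) 6366 [ 0.569 -0.066  0.035]
top pin_right 0.95 (209, 353) 6528 [ 0.569 -0.069  0.028]
top hole_left 0.89 (192, 364) 3444 [ 0.607 -0.095  0.032]
top hole_left 0.66 (343, 472) 6477 [ 0.264 -0.321  
[... 853 characters left out ...]
]
side pin_right 0.89 (289, 373) 8292 [ 0.569 -0.106  0.02 ]
side hole_left 0.96 (293, 384) 4563 [ 0.58  -0.133  0.034]
side hole_left 0.69 (433, 426) 4237 [ 0.557 -0.389  0.007]
side hole_left 0.57 (401, 216) 10914 [ 0.271 -0.249 -0.001]
side hole_right 0.88 (398, 214) 10922 [ 0.269 -0.248  0.005]
side hole_right 0.76 (292, 375) 4545 [ 0.57  -0.115  0.021]
side hole_right 0.66 (437, 425) 4132 [ 0.554 -0.393  0.005]
side objective 0.74 (222, 280) 281 [0.445 0.112 0.03 ]
side reagent 0.57 (245, 459) 1644 [ 0.736 -0.088  0.069]
side reagent 0.47 (288, 375) 7872 [ 0.574 -0.104  0.019]
side slidebox 0.76 (213, 400) 1344 [0.683 0.069 0.034]
side slidebox 0.3 (287, 375) 8110 [ 0.574 -0.105  0.022]
```

View pics/top0.png

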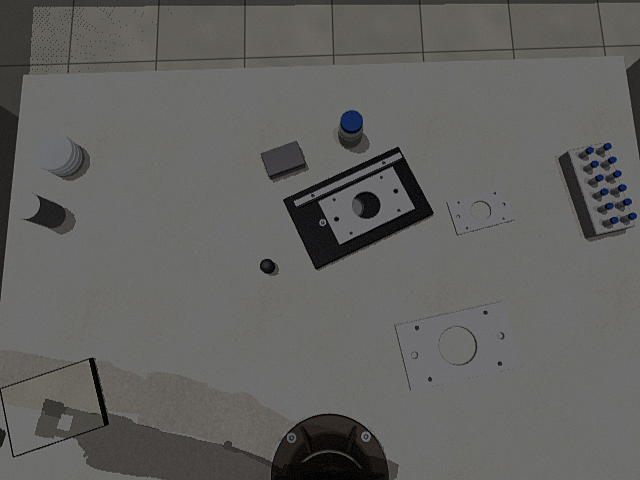

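```bash
python3 - <<'E'
from h import *
p=cv2.imread("pics/top0.png"); 
cv2.imwrite("pics/top0c.png",cv2.resize(p[120:300,240:480],(800,600),interpolation=cv2.INTER_CUBIC))
E
```

```text
(no output)
```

View pics/top0c.png

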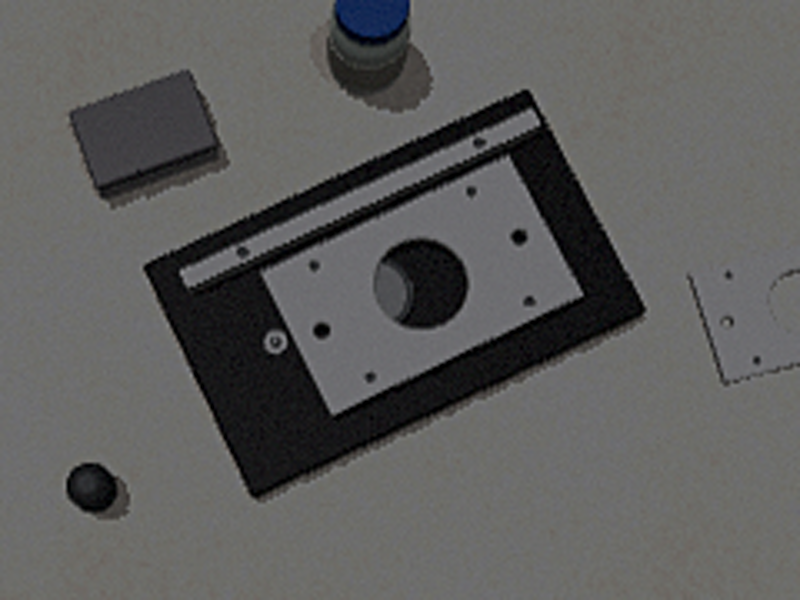

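The picture shows three plates: the small one at (480,210), the large one at (458,345) and one on the stage at (370,203). The stage one fits: it is middle-sized, lies on the ring and is next to the rail. The crop confirms this, with pin_left showing just off its left end at about (322,222). Next I'll measure it.

```bash
cat >> h.py <<'E'
def ray(p,uv,z):
    K=p["mtx"];T=p["cam_to_world"];uv=np.atleast_2d(np.float64(uv))
    d=np.c_[(uv[:,0]-K[0,2])/K[0,0],-(uv[:,1]-K[1,2])/K[1,1],-np.ones(len(uv))]@T[:3,:3].T
    return T[:3,3]+d*((z-T[2,3])/d[:,2])[:,None]
def rects(p,poly_ok=None,thr=55):
    g=cv2.cvtColor(p["frame"],cv2.COLOR_RGB2GRAY)
    return g
E
python3 - <<'E'
from h import *
p=vision.get_image("top"); g=cv2.cvtColor(p["frame"],cv2.COLOR_RGB2GRAY)
print(g[200,310],g[190,395],g[180,340],g[203,330], g[300,300])
m=np.zeros_like(g); m[145:275,280:440]=1
dark=((g<45)&(m>0)).astype(np.uint8)
cs,_=cv2.findContours(dark,cv2.RETR_EXTERNAL,2); c=max(cs,key=cv2.contourArea)
hull=cv2.convexHull(c)
def rect(pix,z):
    W=ray(p,pix.reshape(-1,2),z)[:,:2]
    r=cv2.minAreaRect((W*1000).astype(np.float32)); return r,cv2.boxPoints(r)
print("stage",rect(hull,.02))
inn=np.zeros_like(g); cv2.fillConvexPoly(inn,hull,1); inn=cv2.erode(inn,np.ones((5,5)))
br=((g>60)&(inn>0)).astype(np.uint8)
cs,_=cv2.findContours(br,cv2.RETR_EXTERNAL,2)
for c in sorted(cs,key=cv2.contourArea)[::-1][:3]:
    a=cv2.contourArea(c); 
    for z in (.035,.038,.027): r,b=rect(c,z); print(a,z,np.round(r[0],1),np.round(r[1],1),round(r[2],1))
E
```

```text
19 0 119 108 108
stage (((576.44921875, -80.40821838378906), (181.91001892089844, 299.4290466308594), 23.95126724243164), array([[ 432.54822 ,   19.490501],
       [ 554.10425 , -254.15503 ],
       [ 720.3502  , -180.30695 ],
       [ 598.7942  ,   93.33859 ]], dtype=float32))
3903.5 0.035 [576.3 -98.3] [111.3 190.6] 24.4
3903.5 0.038 [575.6 -98. ] [111. 190.] 24.4
3903.5 0.027 [578.3 -99. ] [112.2 192.1] 24.4
580.0 0.035 [638.  -58.2] [ 13.9 268.8] 24.0
580.0 0.038 [637.1 -58.1] [ 13.9 268. ] 24.0
580.0 0.027 [640.5 -58.6] [ 14.1 270.9] 24.0
30.5 0.035 [538.7   2.5] [13.5 13.9] 88.6
30.5 0.038 [538.    2.5] [13.5 13.8] 88.6
30.5 0.027 [540.4   2.6] [13.7 14. ] 88.6
```

```bash
cat >> h.py <<'E'
from scipy.spatial.transform import Rotation as R
A=np.radians(24.0);EX=np.array([np.cos(A),np.sin(A)]);EY=np.array([-np.sin(A),np.cos(A)]);O=np.array([.5708,-.0665])
def stage_xy(w): d=(np.asarray(w)[:2]-O)*1000; return np.round([d@EX,d@EY],1)
def yaw(M): return np.degrees(np.arctan2(M[1,1],M[0,1]))   # angle of tool y
def where():
    s=arm.observe(); M=R.from_rotvec(s["ee_rot"]).as_matrix()
    print("t",round(float(s["clock"]),2),"stage",stage_xy(s["position"]),"z",np.round(s["position"][2]*1000,1),"yaw-24",round(yaw(M)-24,2),"F",np.round(s["force"],1),"j",np.round(s["joints"],2)); return s,M
def plan(sx,sy,z,yawrel,n,g=0):
    s,M=where(); p=s["position"]; t=np.r_[O+(sx*EX+sy*EY)/1000,z]
    turn=-((yawrel+24-yaw(M)+180)%360-180)
    if abs(turn)>179: print("ambig")
    out=[]
    for i in range(n):
        d=M.T@((t-p)/n)*100
        out.append("%.2f %.2f %.2f %.2f %g"%(*d,turn/n,g)); M=M@R.from_euler("z",turn/n,degrees=True).as_matrix()
    for i in range(0,n,5): print("; ".join(out[i:i+5]))
E
python3 -c "
from h import *
plan(-105,-31,.15,-90,23)"
```

```text
t 1.25 stage [-110.3  786. ] z 226.7 yaw-24 52.08 F [ 0.1 -0.5  0.2] j [-1.43  0.43  0.03  1.57 -0.01  1.13 -0.08]
-2.20 -2.79 0.33 6.18 0; -2.49 -2.54 0.33 6.18 0; -2.75 -2.25 0.33 6.18 0; -2.97 -1.94 0.33 6.18 0; -3.17 -1.61 0.33 6.18 0
-3.32 -1.26 0.33 6.18 0; -3.44 -0.90 0.33 6.18 0; -3.51 -0.52 0.33 6.18 0; -3.55 -0.14 0.33 6.18 0; -3.54 0.24 0.33 6.18 0
-3.50 0.62 0.33 6.18 0; -3.41 0.99 0.33 6.18 0; -3.28 1.35 0.33 6.18 0; -3.12 1.70 0.33 6.18 0; -2.92 2.03 0.33 6.18 0
-2.68 2.33 0.33 6.18 0; -2.42 2.60 0.33 6.18 0; -2.12 2.85 0.33 6.18 0; -1.80 3.06 0.33 6.18 0; -1.46 3.24 0.33 6.18 0
-1.11 3.38 0.33 6.18 0; -0.74 3.47 0.33 6.18 0; -0.36 3.53 0.33 6.18 0
```

>>> play_rows --increments "-2.2 -2.8 0.3 6.2 0; -2.5 -2.5 0.3 6.2 0; -2.8 -2.3 0.3 6.2 0; -3.0 -1.9 0.3 6.2 0; -3.2 -1.6 0.3 6.2 0" --grip_force 10

```text
clock: 1.67
position: [0.2252, 0.4429, 0.2117]
ee_rot: [-1.208, -2.9, -0.001]
force: [0.7, 1.4, 0.5]
width: 0.691
gripper_force: 0.0
```

>>> play_rows --increments "-3.3 -1.3 0.3 6.2 0; -3.4 -0.9 0.3 6.2 0; -3.5 -0.5 0.3 6.2 0; -3.6 -0.1 0.3 6.2 0; -3.5 0.2 0.3 6.2 0"

```text
clock: 2.08
position: [0.2977, 0.2813, 0.1968]
ee_rot: [-1.939, -2.472, -0.001]
force: [0.4, 0.3, 1.0]
width: 0.502
gripper_force: 0.0
```

>>> play_rows --increments "-3.5 0.6 0.3 6.2 0; -3.4 1.0 0.3 6.2 0; -3.3 1.4 0.3 6.2 0; -3.1 1.7 0.3 6.2 0; -2.9 2.0 0.3 6.2 0"

```text
clock: 2.5
position: [0.3703, 0.1195, 0.182]
ee_rot: [-2.529, -1.864, -0.002]
force: [0.3, 0.8, -0.5]
width: 0.499
gripper_force: 0.0
```

>>> play_rows --increments "-2.7 2.3 0.3 6.2 0; -2.4 2.6 0.3 6.2 0; -2.1 2.9 0.3 6.2 0; -1.8 3.1 0.3 6.2 0; -1.5 3.2 0.3 6.2 0"

```text
clock: 2.92
position: [0.4429, -0.043, 0.167]
ee_rot: [2.935, 1.121, 0.002]
force: [0.9, 1.5, 0.9]
width: 0.501
gripper_force: 0.0
```

```bash
python3 -c "
from h import *
plan(-105,-31,.06,-90,5)"
```

```text
t 2.92 stage [-107.3   73.5] z 167.0 yaw-24 -72.19 F [0.9 1.5 0.9] j [-0.64  0.24  0.76  2.11 -0.22  0.86 -0.6 ]
-0.60 2.00 2.14 3.56 0; -0.47 2.04 2.14 3.56 0; -0.34 2.06 2.14 3.56 0; -0.22 2.08 2.14 3.56 0; -0.09 2.09 2.14 3.56 0
```

>>> play_rows --increments "-0.6 2.0 2.1 3.6 0; -0.5 2.0 2.1 3.6 0; -0.3 2.1 2.1 3.6 0; -0.2 2.1 2.1 3.5 0; -0.1 2.1 2.1 3.5 0"

```text
clock: 3.33
position: [0.4878, -0.137, 0.0606]
ee_rot: [3.072, 0.657, 0.001]
force: [0.9, 0.5, 0.3]
width: 0.5
gripper_force: 0.0
```

```bash
python3 - <<'E'
from h import *
where()
p=vision.get_image("wrist"); save(p,"w1.png")
plan(-78,-31,.0245,-90,5)
E
```

```text
t 3.33 stage [-104.5  -30.6] z 60.6 yaw-24 -89.87 F [0.9 0.5 0.3] j [-0.33  0.53  0.68  2.08 -0.52  0.7  -0.45]
t 3.38 stage [-106.   -34.1] z 58.0 yaw-24 -90.28 F [ 1.6 -3.3 -1.2] j [-0.32  0.54  0.69  2.08 -0.53  0.7  -0.45]
0.56 -0.07 0.67 -0.06 0; 0.56 -0.07 0.67 -0.06 0; 0.56 -0.06 0.67 -0.06 0; 0.56 -0.06 0.67 -0.06 0; 0.56 -0.06 0.67 -0.06 0
```

View pics/w1.png

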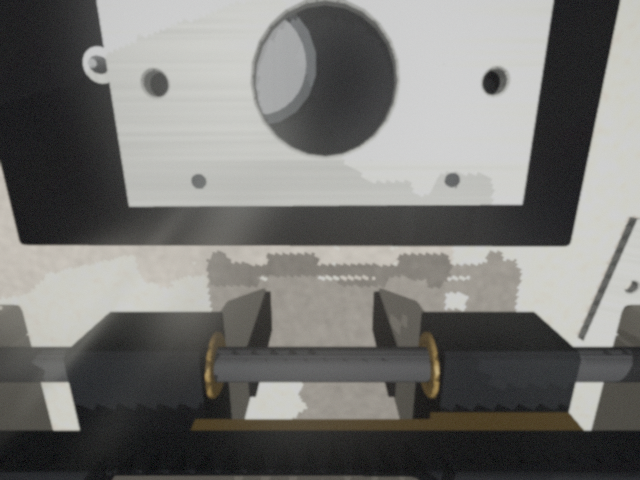

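The wrist view shows the plate's near edge level at row 207, parallel to the two fingertips at columns 245 and 400. The holes are at (155,82) and (495,80), and pin_left is at (95,65). Lowering to the deck and approaching.

>>> play_rows --increments "0.6 0 0.8 0 0; 0.6 0 0.8 0 0; 0.5 -0.1 0.8 0 0; 0.4 -0.1 0.5 0 0; 0.2 0 0.4 0 0"

```text
clock: 3.8
position: [0.5081, -0.1228, 0.0284]
ee_rot: [-3.069, -0.665, -0.001]
force: [0.0, -0.7, -0.5]
width: 0.502
gripper_force: 0.0
```

```bash
python3 - <<'E'
from h import *
where()
E
```

```text
t 3.8 stage [-80.2 -25.9] z 28.4 yaw-24 -89.55 F [ 0.  -0.7 -0.5] j [-0.31  0.6   0.63  2.06 -0.58  0.66 -0.44]
```

>>> play_rows --increments "0 0.4 0.3 0 0; 0.1 0 0.1 0 0; 0.1 0 0 0 0; 0.1 0 0 0 0; 0.1 0 0 0 0"

```text
clock: 4.22
position: [0.5128, -0.1268, 0.0251]
ee_rot: [3.071, 0.66, 0.001]
force: [0.3, 0.7, 0.6]
width: 0.498
gripper_force: 0.0
```

```bash
python3 - <<'E'
from h import *
where()
E
```

```text
t 4.22 stage [-77.5 -31.5] z 25.1 yaw-24 -89.73 F [0.3 0.7 0.6] j [-0.3   0.61  0.63  2.05 -0.58  0.66 -0.43]
```

>>> play_rows --increments "0.2 0 0.05 0 0; 0.2 0 0 0 0; 0.2 0 0 0 0; 0.2 0 0 0 0; 0.1 0 0 0 0"

```text
clock: 4.63
position: [0.5208, -0.123, 0.0242]
ee_rot: [-3.071, -0.661, 0.001]
force: [-1.3, -0.2, 1.2]
width: 0.5
gripper_force: 1.0
```

>>> play_rows --increments "0.1 0 0 0 0; 0.1 0 0 0 0; 0.1 0 0 0 0; 0.1 0 0 0 0"

```text
clock: 4.97
position: [0.5244, -0.1214, 0.0242]
ee_rot: [-3.071, -0.661, 0.0]
force: [-2.1, -1.2, 1.3]
width: 0.497
gripper_force: 1.1
```

```bash
python3 - <<'E'
from h import *
where()
E
```

```text
t 4.97 stage [-64.7 -31.3] z 24.2 yaw-24 -89.72 F [-2.1 -1.2  1.3] j [-0.31  0.63  0.63  2.02 -0.59  0.67 -0.45]
```

Contact is light at about 2 N, so the plate is sliding. I'll continue to the rail.

>>> play_rows --increments "0.1 0 0 0 0; 0.1 0 0 0 0; 0.05 0 0 0 0"

```text
clock: 5.22
position: [0.5262, -0.1204, 0.0241]
ee_rot: [-3.071, -0.66, 0.002]
force: [-4.6, -0.9, 1.6]
width: 0.499
gripper_force: 2.6
```

```bash
python3 - <<'E'
from h import *
where()
E
```

```text
t 5.22 stage [-62.7 -31.1] z 24.1 yaw-24 -89.74 F [-4.6 -0.9  1.6] j [-0.31  0.63  0.63  2.02 -0.58  0.68 -0.45]
```

>>> play_rows --increments "0.1 0 0 0 0; 0.1 0 0 0 0; 0 0 0 0 0"

```text
clock: 5.47
position: [0.5263, -0.1202, 0.0238]
ee_rot: [-3.071, -0.658, 0.006]
force: [-9.2, -2.9, 4.0]
width: 0.502
gripper_force: 4.5
```

```bash
python3 - <<'E'
from h import *
where()
p=vision.get_image("top"); save(p,"t2.png")
f=cv2.imread("pics/t2.png"); cv2.imwrite("pics/t2c.png",cv2.resize(f[120:300,240:480],(800,600),interpolation=cv2.INTER_CUBIC))
E
```

```text
t 5.47 stage [-62.5 -30.9] z 23.8 yaw-24 -89.81 F [-9.2 -2.9  4. ] j [-0.31  0.63  0.63  2.02 -0.58  0.68 -0.46]
```

View pics/t2c.png

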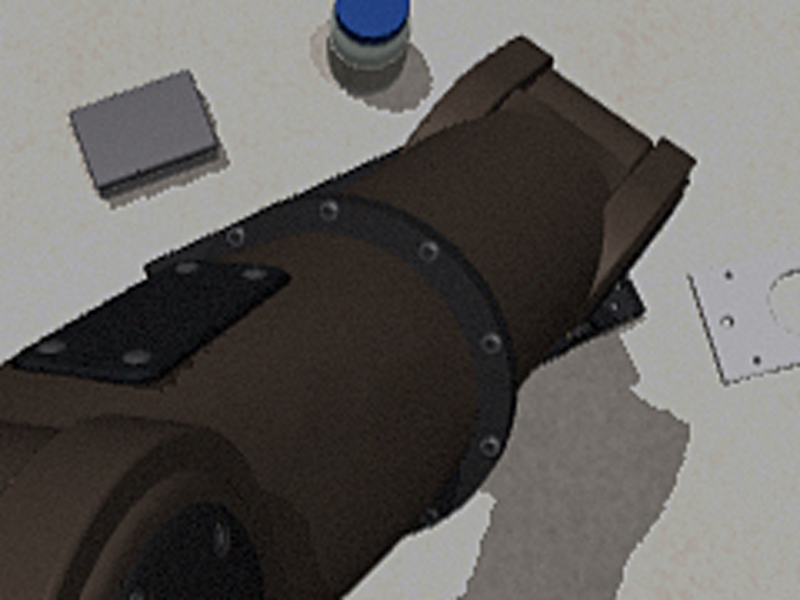

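The top view is blocked by the arm. The force rose to 9 N with no further motion, 9-10 mm after contact as predicted, so the plate is against the rail. I'll back off, lift and turn 90°.

>>> play_rows --increments "-0.5 0 0 0 0; -1.0 0 0 0 0; -0.5 0 -2.0 0 0; 0 0 -3.0 0 0; 0 0 -2.0 0 0"

```text
clock: 5.93
position: [0.5102, -0.1285, 0.0958]
ee_rot: [3.071, 0.659, 0.002]
force: [1.4, 0.7, 0.5]
width: 0.498
gripper_force: 0.0
```

```bash
python3 - <<'E'
from h import *
p=vision.get_image("wrist"); save(p,"w2.png")
plan(3,-155,.09,0,15)
E
```

```text
t 5.98 stage [-78.9 -33.3] z 98.8 yaw-24 -89.77 F [ 1.9 -1.1  2.1] j [-0.38  0.51  0.74  2.   -0.47  0.8  -0.52]
0.54 0.81 0.06 -5.98 0; 0.45 0.87 0.06 -5.98 0; 0.36 0.91 0.06 -5.98 0; 0.27 0.94 0.06 -5.98 0; 0.17 0.96 0.06 -5.98 0
0.06 0.98 0.06 -5.98 0; -0.04 0.98 0.06 -5.98 0; -0.14 0.97 0.06 -5.98 0; -0.24 0.95 0.06 -5.98 0; -0.34 0.92 0.06 -5.98 0
-0.43 0.88 0.06 -5.98 0; -0.52 0.83 0.06 -5.98 0; -0.60 0.77 0.06 -5.98 0; -0.68 0.70 0.06 -5.98 0; -0.75 0.63 0.06 -5.98 0
```

View pics/w2.png

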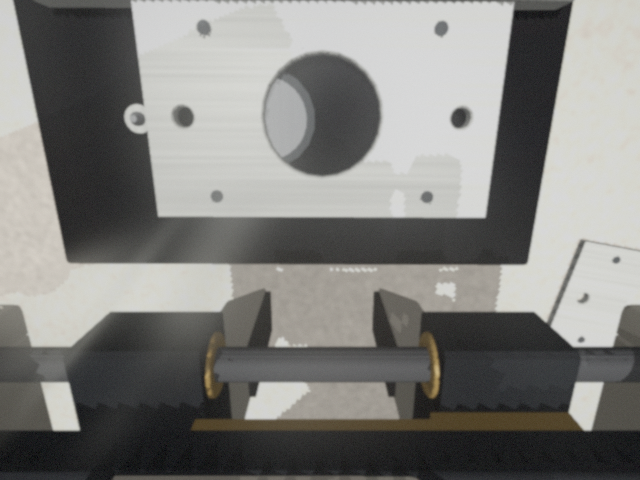

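The plate's far edge now sits flush on the rail (row 2). Pin_left (137,117) and the left hole (183,117) are on the same row, so the next step is a pure slide along the rail.

>>> play_rows --increments "0.5 0.8 0 -6 0; 0.5 0.9 0 -6 0; 0.4 0.9 0 -6 0; 0.3 0.9 0 -6 0; 0.2 1.0 0 -6 0"

```text
clock: 6.4
position: [0.5532, -0.153, 0.0943]
ee_rot: [2.791, 1.441, 0.002]
force: [0.6, -0.0, -0.5]
width: 0.501
gripper_force: 0.0
```

>>> play_rows --increments "0.1 1.0 0 -6 0; 0 1.0 0 -6 0; -0.1 1.0 0 -6 0; -0.2 1.0 0 -6 0; -0.3 0.9 0 -6 0"

```text
clock: 6.82
position: [0.5966, -0.1779, 0.0942]
ee_rot: [2.323, 2.114, 0.002]
force: [-0.2, -0.9, 0.4]
width: 0.502
gripper_force: 0.0
```

>>> play_rows --increments "-0.4 0.9 0.1 -6 0; -0.5 0.8 0.1 -6 0; -0.6 0.8 0.1 -6 0; -0.7 0.7 0.1 -6 0; -0.8 0.6 0.1 -6 0"

```text
clock: 7.23
position: [0.6382, -0.2037, 0.0891]
ee_rot: [1.697, 2.643, 0.002]
force: [0.2, -1.1, -0.1]
width: 0.498
gripper_force: 0.0
```

```bash
python3 - <<'E'
from h import *
p=vision.get_image("wrist"); save(p,"w3.png")
plan(3,-152,.024,0,5)
E
```

```text
t 7.28 stage [   6.1 -154.8] z 89.1 yaw-24 0.97 F [ 1.2 -2.4  0.7] j [ 0.06  0.64  0.26  1.61 -0.2   0.91  0.84]
0.06 -0.06 1.30 0.19 0; 0.06 -0.06 1.30 0.19 0; 0.06 -0.06 1.30 0.19 0; 0.06 -0.06 1.30 0.19 0; 0.06 -0.06 1.30 0.19 0
```

View pics/w3.png

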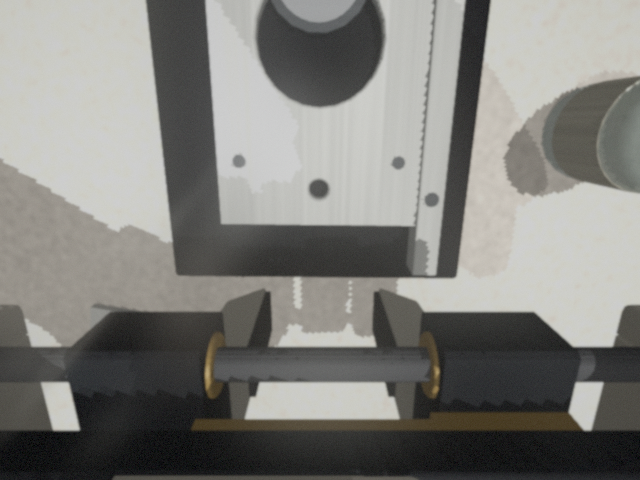

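The gripper is square to the plate's -y edge (row 226), the rail is to its right at column 415, and the jar is well clear. Descending behind the edge.

>>> play_rows --increments "0.1 -0.1 1.4 0.3 0; 0.1 -0.1 1.4 0.3 0; 0 0 1.4 0.3 0; 0 0 1.4 0 0; 0 0 0.8 0 0"

```text
clock: 7.7
position: [0.6341, -0.2021, 0.0237]
ee_rot: [-1.727, -2.623, -0.0]
force: [-1.2, -0.5, 0.7]
width: 0.5
gripper_force: 0.0
```

>>> play_rows --increments "0.3 0 0.05 0 0; 0.3 0 0 0 0; 0.3 0 0 0 0; 0.2 0 0 0 0; 0.2 0 0 0 0"

```text
clock: 8.12
position: [0.6304, -0.1905, 0.0256]
ee_rot: [1.724, 2.624, 0.001]
force: [0.9, -1.7, -0.2]
width: 0.503
gripper_force: 1.0
```

```bash
python3 - <<'E'
from h import *
where()
E
```

```text
t 8.12 stage [   4.  -137.5] z 25.6 yaw-24 -0.61 F [ 0.9 -1.7 -0.2] j [ 0.05  0.7   0.25  1.69 -0.23  0.78  0.81]
```

>>> play_rows --increments "0.2 0 0.1 -0.6 0; 0.2 0 0 0 0; 0.2 0.02 0 0 0; 0.2 0.02 0 0 0; 0.2 0.02 0 0 0"

```text
clock: 8.53
position: [0.6265, -0.1814, 0.0239]
ee_rot: [1.711, 2.634, -0.0]
force: [0.9, -1.5, 1.9]
width: 0.498
gripper_force: 1.2
```

>>> play_rows --increments "0.2 0.02 0 0 0; 0.2 0.02 0 0 0; 0.2 0.02 0 0 0; 0.2 0.02 0 0 0; 0.2 0.02 0 0 0"

```text
clock: 8.95
position: [0.6228, -0.1718, 0.0236]
ee_rot: [-1.712, -2.634, 0.001]
force: [0.0, -3.8, 0.4]
width: 0.498
gripper_force: 1.7
```

```bash
python3 - <<'E'
from h import *
where()
E
```

```text
t 8.95 stage [   4.7 -117.4] z 23.6 yaw-24 -0.03 F [ 0.  -3.8  0.4] j [ 0.03  0.69  0.24  1.72 -0.23  0.76  0.8 ]
```

>>> play_rows --increments "0.2 0 0 0 0; 0.2 0 0 0 0; 0.2 0 0 0 0; 0.1 0 0 0 0; 0.1 0 0 0 0"

```text
clock: 9.37
position: [0.62, -0.1628, 0.0235]
ee_rot: [-1.709, -2.634, -0.002]
force: [0.1, 0.7, 0.4]
width: 0.501
gripper_force: 0.0
```

```bash
python3 - <<'E'
from h import *
where(); p=vision.get_image("wrist"); save(p,"w4.png")
E
```

```text
t 9.37 stage [   5.7 -108. ] z 23.5 yaw-24 0.04 F [0.1 0.7 0.4] j [ 0.01  0.68  0.24  1.73 -0.23  0.75  0.79]
```

View pics/w4.png

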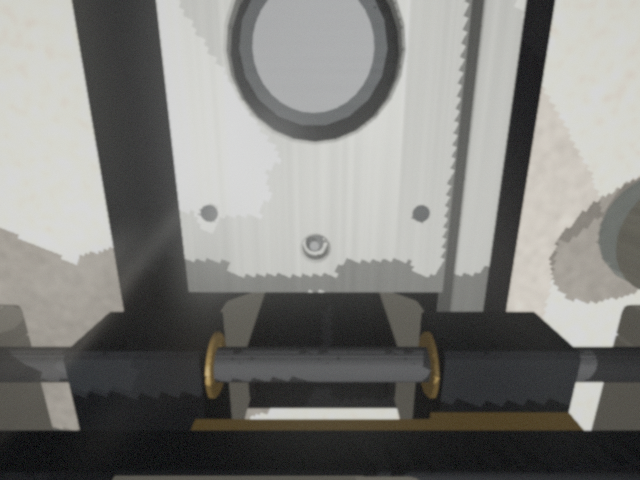

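The pin shows inside the hole (315,245), the ring is centred in the opening, and the force has fallen to zero, so the plate seems to have dropped. I'll back off and check the heights.

>>> play_rows --increments "-0.5 0 0 0 0; -1.0 0 0 0 0; -0.7 0 -1.0 0 0; 0 0 -3 0 0; 0 0 -4 0 0"

```text
clock: 9.83
position: [0.6271, -0.1859, 0.1024]
ee_rot: [-1.711, -2.629, 0.004]
force: [0.7, -0.1, -0.8]
width: 0.497
gripper_force: 0.0
```

>>> play_rows --increments "-2 -2 -3 0 0; -3 -2 -2 0 0; -3 -2 -1 0 0; -3 -2 0 0 0; -3 -2 0 0 0"

```text
clock: 10.25
position: [0.5944, -0.3564, 0.1663]
ee_rot: [1.711, 2.631, -0.0]
force: [0.2, 0.4, -1.0]
width: 0.499
gripper_force: 0.0
```

>>> play_rows --increments "-3 -2 0 0 0; -3 -2 0 0 0; -2 -1 0 0 0; -1 0 0 0 0; 0 0 0 0 0"

```text
clock: 10.67
position: [0.5836, -0.4606, 0.1643]
ee_rot: [1.718, 2.629, -0.004]
force: [-0.5, 0.7, -0.0]
width: 0.502
gripper_force: 0.0
```

```bash
python3 - <<'E'
from h import *
where(); p=vision.get_image("top"); save(p,"t5.png")
f=cv2.imread("pics/t5.png"); cv2.imwrite("pics/t5c.png",cv2.resize(f[120:300,240:480],(800,600),interpolation=cv2.INTER_CUBIC))
for n in ("top","side"):
    q=vision.get_image(n); W=cloud(q).reshape(-1,3); W=W[np.isfinite(W[:,2])]; d=(W[:,:2]-O)*1000; s=np.c_[d@EX,d@EY]
    r=lambda x0,x1,y0,y1:np.round(np.nanmedian(W[(s[:,0]>x0)&(s[:,0]<x1)&(s[:,1]>y0)&(s[:,1]<y1),2])*1000,1)
    print(n,"plate +y,-y,-x,+x",r(-45,45,82,90),r(-45,45,-90,-82),r(-50,-40,-70,70),r(38,46,-70,70),"deck -y,+y,-x",r(-60,40,-150,-110),r(-60,40,108,128),r(-80,-66,-100,100))
E
```

```text
t 10.67 stage [-148.6 -365.3] z 164.3 yaw-24 -0.31 F [-0.5  0.7 -0. ] j [ 0.42  0.69  0.31  1.33 -0.21  1.16  1.16]
top plate +y,-y,-x,+x 28.8 28.5 28.6 28.4 deck -y,+y,-x 20.5 20.6 20.5
side plate +y,-y,-x,+x 27.9 28.1 27.9 28.0 deck -y,+y,-x 20.1 19.7 19.9
```

View pics/t5c.png

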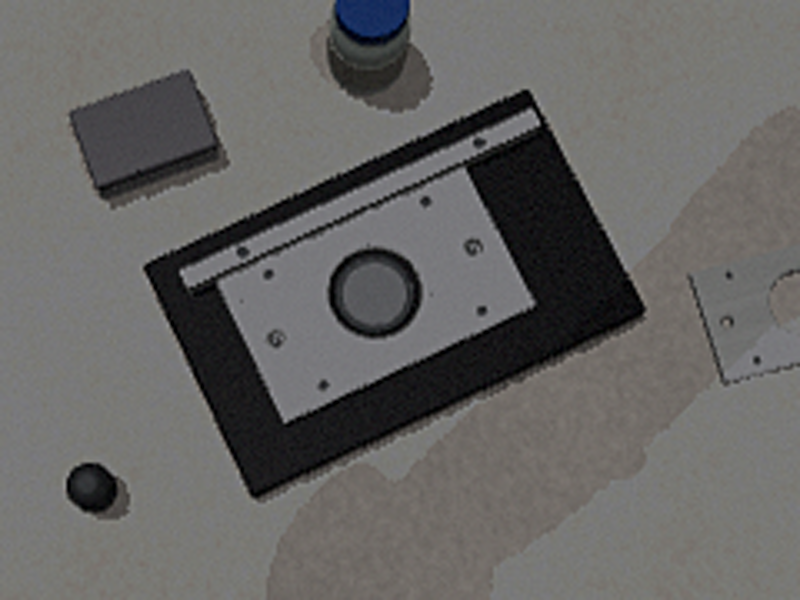

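The plate lies flat: its top is 8 mm above the deck on all four sides, and a pin shows in each hole. The ring is centred in the opening, the bystanders have not moved and the arm is clear.

```bash
python3 -c "
from cell import job
print(job.sign_off())"
```

```text
the job is handed in; nothing more can be done
None
```

The middle-sized plate is seated flat on the stage with both holes over their pins. The arm is clear, the objective, jar and slide box are where they were, and the job was handed in at about 11 s of the 45 s allowed.

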